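Present a sample under the hood and set its lamp dimmer wheel

TASK

Get the sample ready to view: stand the blue-capped bottle that blocks the stage's bed upright on the round blue coaster, then push the stuck sample carriage by its orange tab along its rail, without forcing it, until it is fully home against the stop hidden in the hood. Then roll the dimmer's black knurled thumbwheel back towards its off end to the third click above off, where its white line stands at the red pointer. Leave everything else on the bench where it is.

Things in the scene. Friction and masses are not known exactly. Their poses are not given: they have to be found in the camera images.
- stage: fixed aluminium sample stage: bed 90 (own x) by 250 (own y) by 12 mm; origin at the centre of its underside. The carriage travels towards own -y. Guide rails 8 mm wide at x = +-37 mm, tops 20 mm above the bench. White hood at the -y end (y -41 to -119 mm, full width, roof top 78 mm above the bench), closed at the far end, open mouth facing +y
- carriage (a joint): travel of the sample carriage towards the stage's own -y, in m; 0 = parked (stuck), about 0.125 to 0.139 when it touches the stop. A catch holds it at the parked end: about 6 to 9 N breaks it free in the first 6 mm, after that it drags with 1 to 3 N and stays where it is left
- push_face (a point): middle of the rear (+y) face of the upright orange push tab, 39 mm above the bench; moves with the carriage. Tab 44 mm wide (stage x), 8 mm thick, top 62 mm above the bench; push it towards the stage's own -y. The carriage (dark sled 60 mm wide, carrying a sample tube, 44 mm high) reaches 80 mm from this face to its nose; the tab stays outside the hood
- nose (a point): middle of the carriage's front (-y) edge, 18 mm above the bench; it meets stop_face when the carriage is home
- stop_face (a point): front (+y) face of the brass stop inside the hood, 18 mm above the bench, hidden from above; its setting varies (stage y -90 to -104 mm). It is rigid
- dimmer: grey dimmer box fixed to the bench, 76 mm (own x) by 56 mm (own y) by 50 mm high; origin at the centre of its underside. Own x points away from the robot at yaw 0. A thumbwheel stands out of its top, and beside the wheel (at own y +12.5 mm) a red pointer 5 mm by 3 mm, top 65 mm above the bench
- wheel_top (a point): top of the thumbwheel's rim, 72 mm above the bench; fixed to the dimmer box, does not turn. The wheel is black, knurled, radius 27 mm, 14 mm wide, axis along the dimmer's own y, 45 mm above the bench, so that 22 mm of it stands above the box
- wheel (a joint): thumbwheel angle, rad: 0 = off end stop, 4.189 = bright end stop; clicks every 0.4189 (24 degrees, 11.3 mm of rim) and stays in a click. Going over one takes about 1 N at the rim; rim friction about 1, so a 4 to 8 N press suffices. Rolling the rim's top towards the dimmer's own -x lowers it. Third click = 1.257: white line at the top, by the red pointer. Starts at about click 6 to 10
- coaster: round blue coaster fixed to the bench, 100 mm across, 4 mm thick; origin at the centre of its underside. It and the dimmer box may stand on either side
- bottle: white plastic bottle with a blue screw cap, 104 mm tall, about 0.16 kg; body 48 mm across up to 88 mm, cap 28 mm across from 89 to 104 mm; origin at the centre of its underside. It starts upright on the bed (12 mm above the bench), between the carriage and the hood
- ethanol_bottle: bystander: white bottle with a red cap, 52 mm across, 124 mm tall; origin at the centre of its underside
- timer: bystander: white bench timer with three keys, 68 by 64 by 19 mm; origin at the centre of its underside
- pen: bystander: white and blue pen lying on the bench, 140 mm long (own y), 15 mm thick; origin under its centre
Not all that is in view belongs to the job. Leave any purple or turquoise look-alike of the bottle alone.

How it is judged:
By the outcome, as a careful person would: the job done as asked, in the order asked, and still so for the second after the job is handed in, with the robot touching nothing.
It also fails if it takes over 72 s, if anything falls off the work surface, if the arm or the gripper's body presses on something with over 40 N, if the wrist force passes 120 N, or if a joint passes its speed limit or range.

ROBOT

A 6-joint arm with a two-finger parallel gripper is mounted at the origin on the work surface; the furniture and walls round the work are solid. World frame = base frame: x ahead of the robot, y to its left, z up, the work surface at z = 0. Lengths are in m, angles in degrees, forces in N, time in s.
With the tool pointing down it reaches from about 0.25 to 0.725 m from the base axis. Payload 4 kg.
Tool frame: the origin (TCP) lies between the finger pads; the fingertips stand 25 mm ahead of it and the grasp point (between the pads) lies 6 mm ahead of it; x points along the fingers, y is the direction in which the jaws open and shut, and the axes are right-handed (so a half turn about x gives the same grasp; the last joint's range is limited). The gripper opens to 85 mm and grips with 20 to 120 N. Pads are 22 mm wide; open, the fingers measure 114 mm over their backs; the gripper's body (76 mm by 85 mm) begins 54 mm behind the grasp point. The pads swing forward as they close: fully open they stand 13 mm farther back than shut.
Start: joints at [71.62, 13.785, 0.286, 76.501, 0, 90], TCP at [0.158, 0.474, 0.256] pointing down, gripper open.
Joint ranges: [-155.79, 155.79], [-60.16, 107.12], [-62.33, 73.08], [-114, 123.19], [-81.49, 82.49], [-180, 180]. Speed limits (degrees/s): [159.86, 159.86, 180, 180, 180, 180].

INTERFACE

Orientations are given as [roll, pitch, yaw] about the fixed x, y, z axes, in that order (R = Rz(yaw) Ry(pitch) Rx(roll)).
In Python, from bench import arm gives the robot as it stands. Calls block until the motion is done:
- arm.move_ptp(position, orientation): joint-space move of the TCP to a pose.
- arm.move_linear(position, ori=None, velocity=0.15, guard=None): straight line of the TCP; ori=None keeps the orientation; velocity is the mean speed in m/s. With guard (N) it stops when the force on the tool has changed by that much, and returns True; else False.
- arm.goto_joints(angles): joint-space move.
- arm.set_gripper(opening): finger opening in m; the grip force is fixed at half the most; returns when the fingers have stopped.
- arm.hold(seconds).
- arm.ik(position, orientation): joint angles nearest the present ones, or None.
- arm.get_obs(): the state.
- arm.capture(name): name is "side" or "top" or "wrist"; returns the picture (480x640x3 uint8, red, green, blue); there is no depth.
- arm.camera_params(name): a dict with "fx", "fy", "cx", "cy" (pixels), "cam_to_world" (4x4, takes a point from camera to world coordinates). Camera axes: x right, y up, looking along -z (the intrinsics and any distortion apply to the point x, -y, -z); pixel columns grow to the right and rows downward; lengths in m; the calibration is good to about 2 mm. A picture is of the moment at which its call begins: read the wrist's pose just before it. camera_params takes no time and is no camera call; for the wrist camera it gives the pose at the moment of the call.
A pose or a line that the arm cannot do raises arm.MotionError and nothing moves.
- arm.job_done(): hands the job in, once; it reports no verdict.
The state is a dict: "time_s": time; "joints": joint angles; "joint_vel": joint speeds; "effort": joint torques, N m; "position": TCP position; "tool_rot": TCP orientation; "contact_force": force on the tool from outside, world axes, zero at the start; "ft_torque": the same for the moment, N m; "opening": finger opening in m.
Only numpy, scipy, OpenCV 4.12 (cv2) and the standard library are available. Lean on these libraries where they do the work, as an engineer would, in place of code of your own. Each camera call takes 0.05 s, during which the arm holds its last target.

## Working session

There is one attempt and no reset: what is moved stays moved. The work goes in short steps, each a Python script; the robot and the scene stay as the last script left them, time stands still between calls to the robot, and variables do not carry over. Pictures are saved under pics/ and viewed, and the job is handed in when it is done.

```bash
ls -la; mkdir -p pics; python3 - <<'E'
from bench import arm
import cv2
o=arm.get_obs(); print(o)
for n in ("top","side","wrist"):
    p=arm.camera_params(n); print(n,p)
    cv2.imwrite(f"pics/{n}0.png",arm.capture(n)[:,:,::-1])
E
```

```text
total 12
drwxr-xr-x  3 agent agent 4096 Dec  6 23:45 .
drwxr-xr-x 23 root  root  4096 Dec  6 23:45 ..
drwxr-xr-x  2 agent agent 4096 Dec  6 23:45 pics
{'time_s': 0.0, 'joints': array([ 7.16199806e+01,  1.38314899e+01,  2.14601113e-01,  7.65010940e+01,
       -4.02812673e-04,  9.00005601e+01]), 'joint_vel': array([ 0.03295199,  0.02411026,  0.04146755,  0.02990261, -0.0996099 ,
        0.05287764]), 'effort': array([-1.56483829e-04, -3.72315109e+01,  2.52408725e+01,  1.70188030e-02,
        4.60628416e-05,  1.46455307e-05]), 'position': array([0.15748155, 0.47395257, 0.25542498]), 'tool_rot': array([ -89.80382381,   89.88201648, -108.18440289]), 'contact_force': array([-0.09872887, -0.5666742 ,  0.30580618]), 'ft_torque': array([-0.01790085,  0.03112603, -0.01199939]), 'opening': 0.08530377870297884}
top {'fx': 614.6592727631611, 'fy': 614.6592727631611, 'cx': 319.17045422903425, 'cy': 234.8138561298323, 'cam_to_world': array([[-0.01561011,  0.98527631, -0.17025544,  0.32753643],
       [-0.99968192, -0.0120058 ,  0.02217909,  0.0244586 ],
       [ 0.01980848,  0.1705475 ,  0.98515033,  1.24291713],
       [ 0.        ,  0.        ,  0.        ,  1.        ]])}
side {'fx': 572.9223974534467, 'fy': 572.9223974534467, 'cx': 314.87722085042014, 'cy': 248.2326628201982, 'cam_to_world': array([[ 0.92624676,  0.29964687, -0.22864534,  0.30008097],
       [-0.37652377,  0.76331637, -0.52495521, -0.50810027],
       [ 0.01722754,  0.57232847,  0.81984348,  0.86645713],
       [ 0.        ,  0.        ,  0.        ,  1.        ]])}
wrist {'fx': 384.0544429745371, 'fy': 384.0544429745371, 'cx': 325.62518179823604, 'cy': 246.7792818926156, 'cam_to_world': array([[ 0.31631768, -0.90183761, -0.29433322,  0.08234521],
       [ 0.948651  ,  0.30002   ,  0.10024613,  0.50020474],
       [-0.00209988, -0.31092913,  0.95043078,  0.3733212 ],
       [ 0.        ,  0.        ,  0.        ,  1.        ]])}
```

View pics/top0.png

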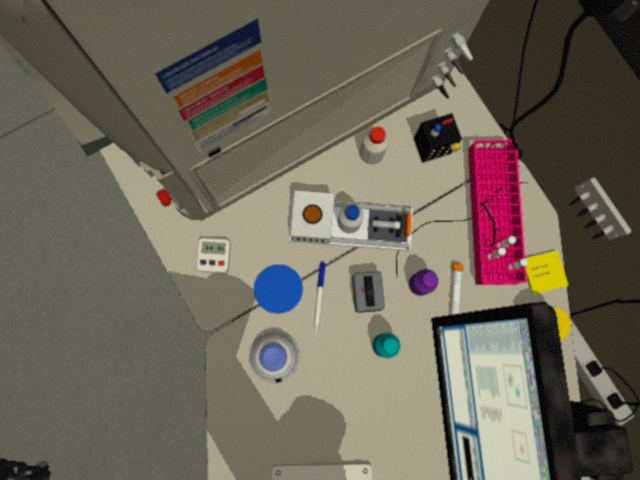

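View pics/side0.png

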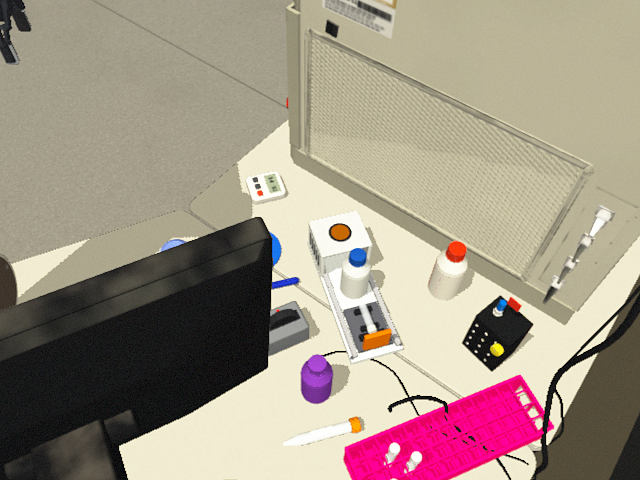

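View pics/wrist0.png

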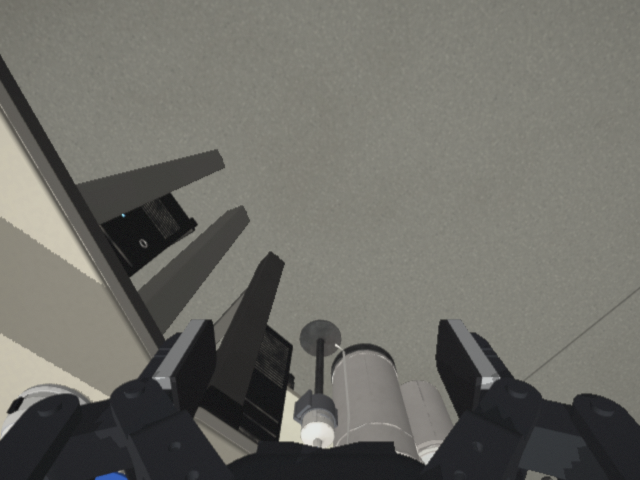

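```bash
cat > h.py <<'E'
import numpy as np, cv2
from bench import arm
def ray(P,u,v):
    d=np.array([(u-P['cx'])/P['fx'],-(v-P['cy'])/P['fy'],-1.0])
    M=P['cam_to_world']; return M[:3,3],M[:3,:3]@d
def pix2w(P,u,v,z):
    o,d=ray(P,u,v); return o+d*(z-o[2])/d[2]
def w2pix(P,X):
    M=P['cam_to_world']; c=M[:3,:3].T@(np.asarray(X,float)-M[:3,3])
    return np.array([P['cx']+P['fx']*c[0]/-c[2],P['cy']-P['fy']*c[1]/-c[2]])
def crop(img,x0,y0,x1,y1,s,name):
    cv2.imwrite(name,cv2.resize(img[y0:y1,x0:x1],None,fx=s,fy=s,interpolation=cv2.INTER_CUBIC))
E
python3 - <<'E'
from h import *
t=cv2.imread('pics/top0.png'); s=cv2.imread('pics/side0.png')
crop(t,280,175,430,265,5,'pics/c1.png')
crop(t,245,255,405,375,5,'pics/c2.png')
crop(s,295,205,415,365,3.7,'pics/c3.png')
E
```

```text
(no output)
```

View pics/c1.png

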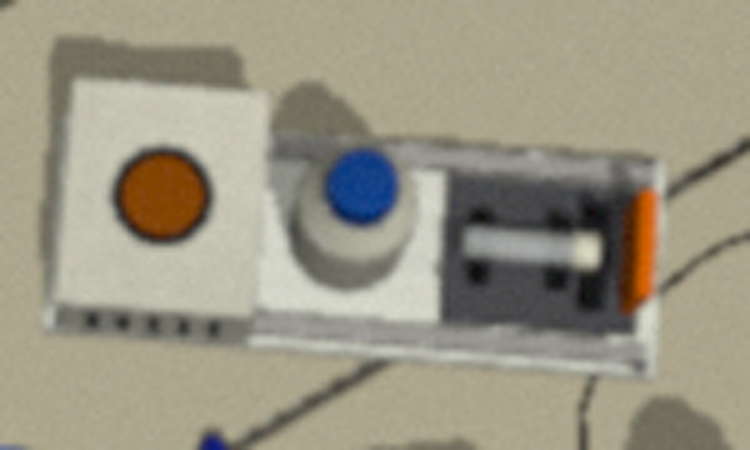

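View pics/c2.png

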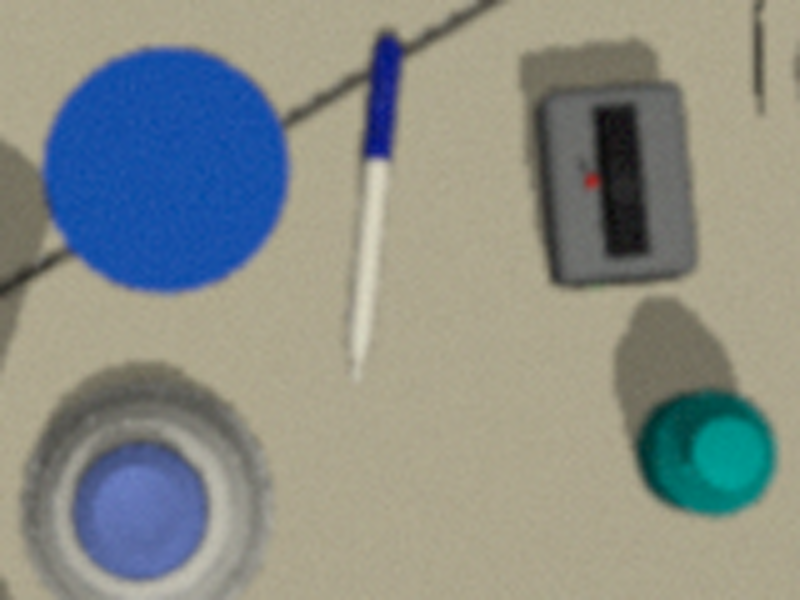

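View pics/c3.png

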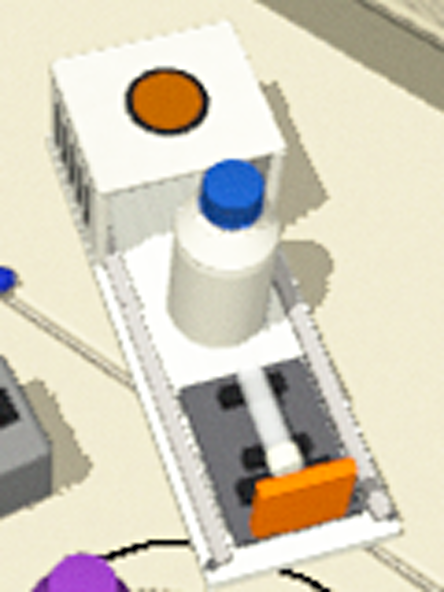

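Candidates for the bottle are the blue-capped white one on the bed (352,212), the purple one (424,281), the turquoise one (386,345), the glass jar with a pale-blue lid (273,355) and the red-capped one (375,140). The crops confirm the blue cap on the bed at (352,212). The coaster is the flat blue disc at (278,289), the dimmer is at (368,292) and the orange tab is at (408,225).

```bash
python3 - <<'E'
from h import *
np.set_printoptions(precision=4,suppress=True)
P=arm.camera_params('top')
def f1(x,y,z): return pix2w(P,280+x/5-.4,175+y/5-.4,z)
def f2(x,y,z): return pix2w(P,245+x/5-.4,255+y/5-.4,z)
H=[f1(*p,.078) for p in [(75,82),(270,92),(255,318),(55,305)]]
H=np.array(H);print('hood',H)
print('hood edges',[np.linalg.norm(H[i]-H[(i+1)%4]) for i in range(4)], 'ctr',H.mean(0))
d=(H[1]-H[0]+H[2]-H[3]);print('y-axis yaw deg (own +y dir)',np.degrees(np.arctan2(d[1],d[0])))
print('bedLR',f1(652,375,.012),'UR',f1(662,160,.02))
print('left low corner',f1(45,325,.0))
print('tab top', f1(648,190,.062),f1(638,308,.062))
print('cap',f1(362,186,.116))
print('bottle base arc', f1(350,288,.05))
print('coaster',f2(167,169,.004),'edges',f2(44,169,.004),f2(290,169,.004))
D=np.array([f2(*p,.05) for p in [(545,92),(680,85),(695,268),(558,282)]]);print('dim',D,D.mean(0))
W=np.array([f2(*p,.065) for p in [(597,105),(634,103),(650,252),(607,258)]]);print('wh',W,W.mean(0))
print('redptr',f2(592,181,.065))
print('pen',f2(390,35,.0075),f2(356,380,.0075))
print('turq', f2(735,455,.1), 'purple',pix2w(P,424,281,.1))
print('flask', f2(142,510,.1))
print('ethanol', pix2w(P,377,134,.124))
S=arm.camera_params('side')
def f3(x,y,z): return pix2w(S,295+x/3.7-.36,205+y/3.7-.36,z)
print('side cap top',f3(233,180,.116)); print('side tab top', f3(250,497,.062),f3(355,462,.062))
print('side hood', [f3(*p,.078) for p in [(52,63),(228,22),(282,152),(103,192)]])
print('side bed end', f3(213,585,.0), f3(400,530,.012))
print('monitor LT', pix2w(P,433,318,.3),pix2w(P,433,318,.4))
E
```

```text
hood [[ 0.616   0.0447  0.078 ]
 [ 0.6112 -0.0312  0.078 ]
 [ 0.522  -0.0236  0.078 ]
 [ 0.528   0.0532  0.078 ]]
hood edges [np.float64(0.07602542115506822), np.float64(0.08948852431614815), np.float64(0.07704088759767673), np.float64(0.08838237863176591)] ctr [0.5693 0.0108 0.078 ]
y-axis yaw deg (own +y dir) -94.05590276510097
bedLR [ 0.5076 -0.1872  0.012 ] UR [ 0.595  -0.1936  0.02  ]
left low corner [0.5332 0.0592 0.    ]
tab top [ 0.5738 -0.1801  0.062 ] [ 0.5268 -0.1742  0.062 ]
cap [ 0.5653 -0.0632  0.116 ]
bottle base arc [ 0.5382 -0.0625  0.05  ]
coaster [0.4332 0.0812 0.004 ] edges [0.4339 0.1306 0.004 ] [0.4325 0.0317 0.004 ]
dim [[ 0.4573 -0.0684  0.05  ]
 [ 0.4593 -0.1213  0.05  ]
 [ 0.3881 -0.1248  0.05  ]
 [ 0.3835 -0.0716  0.05  ]] [ 0.4221 -0.0965  0.05  ]
wh [[ 0.4503 -0.0872  0.065 ]
 [ 0.4509 -0.1015  0.065 ]
 [ 0.3937 -0.1059  0.065 ]
 [ 0.3917 -0.0893  0.065 ]] [ 0.4217 -0.096   0.065 ]
redptr [ 0.4211 -0.0844  0.065 ]
pen [ 0.4859 -0.0094  0.0075] [0.348  0.0064 0.0075]
turq [ 0.3172 -0.1309  0.1   ] purple [ 0.435  -0.1959  0.1   ]
flask [0.3009 0.0864 0.1   ]
ethanol [ 0.7145 -0.114   0.124 ]
side cap top [ 0.569  -0.0615  0.116 ]
side tab top [ 0.5281 -0.178   0.062 ] [ 0.5762 -0.1797  0.062 ]
side hood [array([0.5311, 0.0527, 0.078 ]), array([0.6183, 0.0451, 0.078 ]), array([ 0.6099, -0.033 ,  0.078 ]), array([ 0.5254, -0.0234,  0.078 ])]
side bed end [ 0.5128 -0.1851  0.    ] [ 0.597  -0.1964  0.012 ]
monitor LT [ 0.3595 -0.1686  0.3   ] [ 0.3561 -0.1481  0.4   ]
```

```bash
python3 - <<'E'
from h import *
np.set_printoptions(precision=3,suppress=True)
T=arm.camera_params('top');S=arm.camera_params('side')
def tri(a,b):
    o1,d1=ray(T,*a);o2,d2=ray(S,*b)
    A=np.stack([d1,-d2],1);s=np.linalg.lstsq(A,o2-o1,rcond=None)[0]
    p,q=o1+d1*s[0],o2+d2*s[1]; return (p+q)/2,np.linalg.norm(p-q)
for a,b in [((530,305),(265,222)),((555,308),(265,222)),((530,305),(262,235)),((553,308),(268,345)),((433,318),(268,345)),((433,318),(240,222))]: print(a,b,tri(a,b))
# check ik for key poses; R: tool x down, jaw dir
from scipy.spatial.transform import Rotation as R
def ori(ang): # jaw (tool y) along world angle ang
    y=np.array([np.cos(np.radians(ang)),np.sin(np.radians(ang)),0]);x=np.array([0,0,-1.]);z=np.cross(x,y)
    return R.from_matrix(np.stack([x,y,z],1)).as_euler('xyz',degrees=True)
print(arm.get_obs()['tool_rot'], ori(-18),ori(0))
for n,p,a in [('bot',[.567,-.0625,.078],-4.5),('coast',[.433,.081,.072],0),('push',[.55,-.22,.055],-4.5),('push2',[.55,-.22,.055],85.5),('wheel',[.42,-.096,.1],93)]:
    for k in (0,180):
        print(n,a+k,arm.ik(p,list(ori(a+k))))
E
```

```text
(530, 305) (265, 222) (array([ 0.369, -0.243,  0.511]), np.float64(0.0064313218601407054))
(555, 308) (265, 222) (array([ 0.364, -0.262,  0.537]), np.float64(0.006380215395714051))
(530, 305) (262, 235) (array([ 0.367, -0.246,  0.5  ]), np.float64(0.001563375835468881))
(553, 308) (268, 345) (array([ 0.358, -0.303,  0.425]), np.float64(0.01681557353951849))
(433, 318) (268, 345) (array([ 0.369, -0.192,  0.188]), np.float64(0.012414221810471051))
(433, 318) (240, 222) (array([ 0.364, -0.149,  0.399]), np.float64(0.015320463903465564))
[ -88.506   89.909 -106.886] [108.  90.   0.] [90. 90.  0.]
bot -4.5 [-6.29  29.354 -4.738 55.908  0.    88.21 ]
bot 175.5 [ -6.29   29.354  -4.738  55.908   0.    -91.79 ]
coast 0 [ 10.596  17.391 -25.309  47.3     0.    100.596]
coast 180 [ 10.596  17.391 -25.309  47.3     0.    -79.404]
push -4.5 [-21.801  32.957  -2.356  54.687   0.     72.699]
push 175.5 [ -21.801   32.957   -2.356   54.687    0.    -107.301]
push2 85.5 [-21.801  32.957  -2.356  54.687   0.    -17.301]
push2 265.5 [-21.801  32.957  -2.356  54.687   0.    162.699]
wheel 93 [-12.875  14.178 -24.632  51.19    0.    -15.875]
wheel 273 [-12.875  14.178 -24.632  51.19    0.    164.125]<sys>:0: UserWarning: Gimbal lock detected. Setting third angle to zero since it is not possible to uniquely determine all angles.
```

```bash
cat >> h.py <<'E'
import warnings; warnings.filterwarnings('ignore')
from scipy.spatial.transform import Rotation as R
def ori(ang):
    a=np.radians(ang); y=np.array([np.cos(a),np.sin(a),0]);x=np.array([0,0,-1.]);z=np.cross(x,y)
    return list(R.from_matrix(np.stack([x,y,z],1)).as_euler('xyz',degrees=True))
def st(m=''):
    o=arm.get_obs(); print(m,'t%.2f'%o['time_s'],'pos',o['position'].round(4),'F',o['contact_force'].round(2),'open %.4f'%o['opening']); return o
def snap(n,f):
    im=arm.capture(n)[:,:,::-1]; cv2.imwrite(f,im); return im
E
python3 - <<'E'
from h import *
arm.move_ptp([.42,.05,.27],ori(-4.5)); st()
arm.move_ptp([.566,-.0625,.23],ori(-4.5)); st()
np.save('w1.npy',arm.camera_params('wrist')['cam_to_world']);snap('wrist','pics/w1.png')
E
```

```text
t1.97 pos [0.42   0.0506 0.27  ] F [-0.73 -0.59  0.21] open 0.0854
 t2.74 pos [ 0.5653 -0.0615  0.2298] F [-0.17  0.77 -0.96] open 0.0852
```

View pics/w1.png

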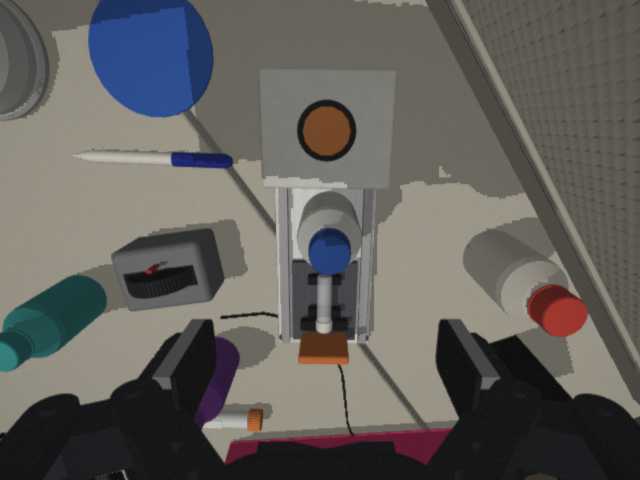

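The wrist view shows the cap at (329,252), hood roof corners (260,69), (395,71), (389,187), (264,187), and the tab top at about (324,335). The pointer is at (152,269).

```bash
python3 - <<'E'
from h import *
np.set_printoptions(precision=4,suppress=True)
P=arm.camera_params('wrist');P['cam_to_world']=np.load('w1.npy')
f=lambda u,v,z:pix2w(P,u,v,z)
print('cap',f(329.5,251.5,.116))
H=np.array([f(*p,.078) for p in [(260,69),(395,71),(389,187),(264,187)]]);print(H,H.mean(0))
d=H[0]-H[1]+H[3]-H[2];print('x axis yaw',np.degrees(np.arctan2(d[1],d[0])), [np.linalg.norm(H[i]-H[(i+1)%4]) for i in range(4)])
print('tab rear top',f(300,363,.062),f(348,363,.062)); print('tab front top',f(300,333,.062),f(347,333,.062))
print('coaster L/R/top..',f(89,53,.004),f(213,53,.004),f(155,117,.004))
print('ptr',f(152,268,.065))
im=cv2.imread('pics/w1.png'); crop(im,90,210,250,330,5,'pics/w1c.png'); crop(im,255,180,400,380,3,'pics/w1d.png')
E
```

```text
cap [ 0.568 -0.06   0.116]
[[ 0.5322  0.054   0.078 ]
 [ 0.6186  0.0459  0.078 ]
 [ 0.6127 -0.0284  0.078 ]
 [ 0.5251 -0.0215  0.078 ]] [0.5721 0.0125 0.078 ]
x axis yaw 175.104694779878 [np.float64(0.08671140522513543), np.float64(0.07461599784930069), np.float64(0.08788218067635346), np.float64(0.07584210495566321)]
tab rear top [ 0.5338 -0.1784  0.062 ] [ 0.5754 -0.1816  0.062 ]
tab front top [ 0.5367 -0.1489  0.062 ] [ 0.5763 -0.152   0.062 ]
coaster L/R/top.. [0.3849 0.0863 0.004 ] [0.4849 0.0783 0.004 ] [0.4275 0.0337 0.004 ]
ptr [ 0.4264 -0.0801  0.065 ]
```

View pics/w1c.png

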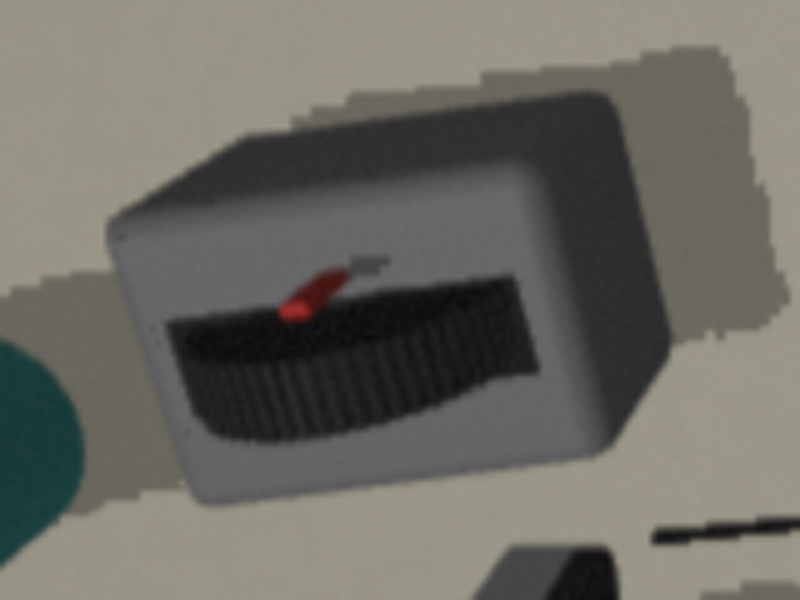

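View pics/w1d.png

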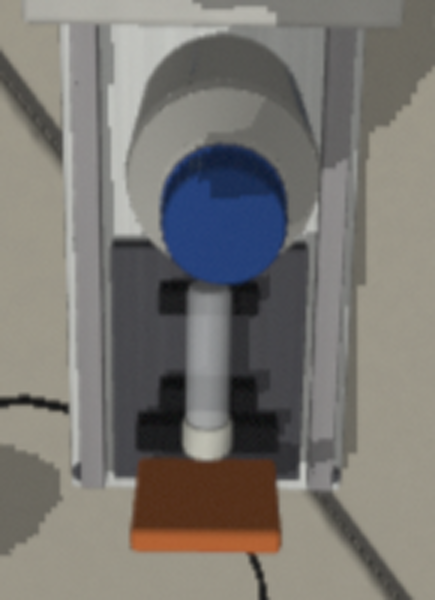

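```bash
python3 - <<'E'
from h import *
print(arm.move_linear([.567,-.0615,.079],ori(-4.5),velocity=.12,guard=12)); st()
arm.set_gripper(0.04); st()
arm.move_linear([.567,-.0615,.20],velocity=.12); st()
snap('wrist','pics/w2.png');snap('side','pics/s2.png')
E
```

```text
False
 t4.20 pos [ 0.5677 -0.0616  0.0799] F [ 0.45 -0.45 -0.07] open 0.0855
 t4.64 pos [ 0.5676 -0.0616  0.0797] F [ 0.23 -0.23  4.26] open 0.0470
 t5.80 pos [ 0.5663 -0.0614  0.1989] F [-0.4  -0.3  -2.49] open 0.0472
```

View pics/w2.png

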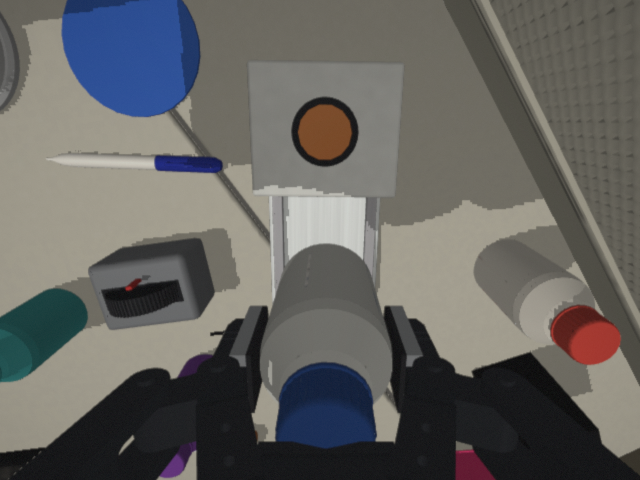

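View pics/s2.png

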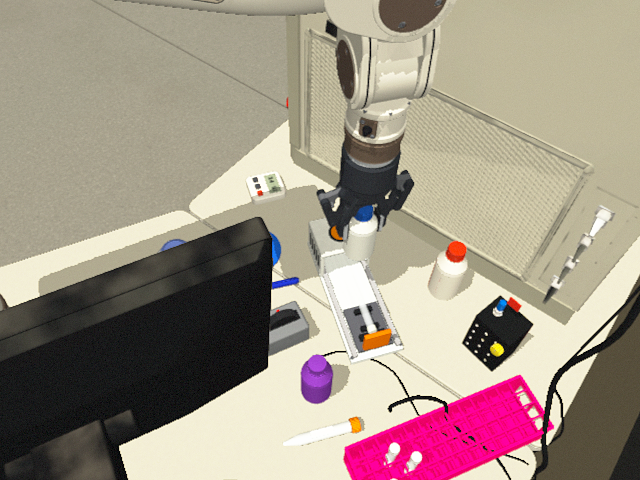

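```bash
python3 - <<'E'
from h import *
arm.move_ptp([.434,.0815,.16],ori(-4.5)); st()
arm.move_linear([.434,.0815,.085],velocity=.1)
arm.hold(.1)
print(arm.move_linear([.434,.0815,.070],velocity=.03,guard=4)); st()
arm.set_gripper(0.075); st()
arm.move_linear([.434,.0815,.22],velocity=.15); st()
snap('wrist','pics/w3.png');snap('top','pics/t3.png')
E
```

```text
t6.72 pos [0.4354 0.0814 0.1606] F [-0.16  0.65 -1.41] open 0.0467
True
 t8.18 pos [0.4339 0.0815 0.0716] F [-0.49 -0.14  4.86] open 0.0470
 t8.57 pos [0.433  0.0813 0.0708] F [0.71 0.63 0.39] open 0.0750
 t9.72 pos [0.4334 0.0814 0.2191] F [ 0.19 -0.06 -0.26] open 0.0748
```

View pics/w3.png

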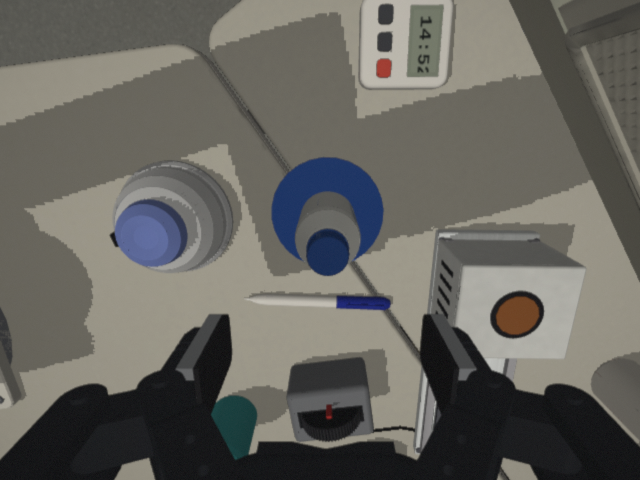

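View pics/t3.png

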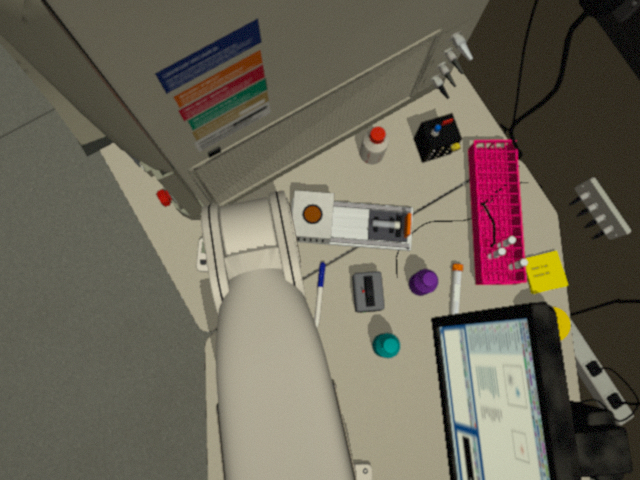

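```bash
python3 - <<'E'
from h import *
u=np.array([.082,.9966,0]); f0=np.array([.554,-.179,.052])
arm.move_ptp([.43,.0,.25],ori(-4.7))
arm.set_gripper(0.0)
s=f0-.035*u
arm.move_ptp([s[0],s[1],.16],ori(-4.7)); st()
print(arm.move_linear(s,velocity=.12,guard=10)); st()
snap('wrist','pics/w4.png'); snap('side','pics/s4.png')
E
```

```text
t11.98 pos [ 0.551  -0.213   0.1605] F [0.68 0.42 0.24] open -0.0002
False
 t13.03 pos [ 0.5519 -0.214   0.053 ] F [ 0.81 -0.89  0.59] open 0.0002
```

View pics/w4.png

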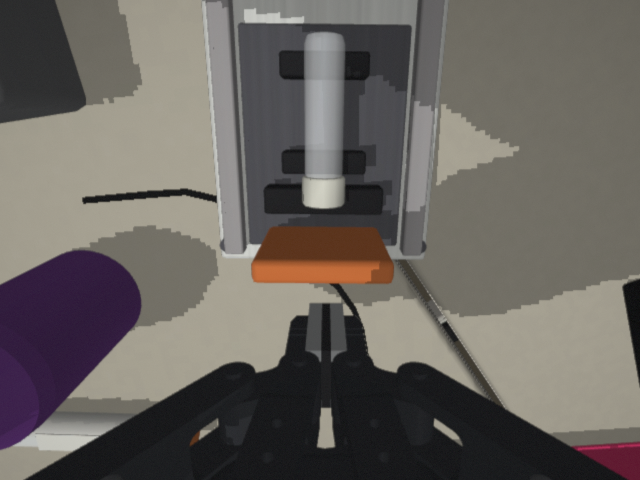

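View pics/s4.png

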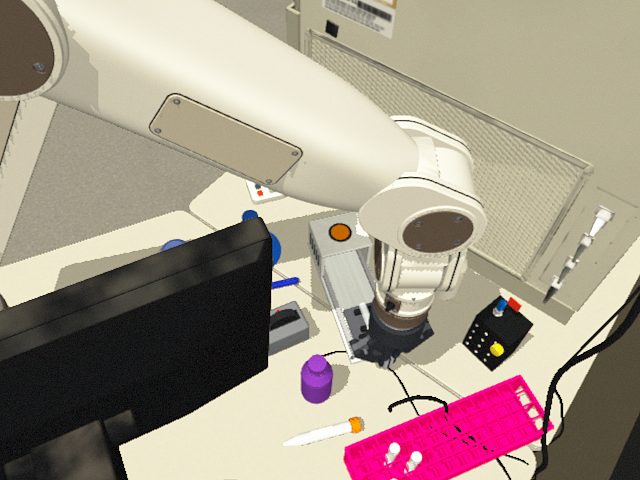

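The closed fingers (322,320) sit behind the tab (322,270), well aligned, and the arm clears the monitor. Next I push in guarded steps.

```bash
python3 - <<'E'
from h import *
u=np.array([.082,.9966,0]); f0=np.array([.554,-.179,.052])
def t(o): return round(float((o['position']-f0)@u)*1000,1)
print(arm.move_linear(f0+.0*u,velocity=.03,guard=3)); o=st(); print(t(o))
c=(o['position']-f0)@u
print(arm.move_linear(f0+(c+.012)*u,velocity=.02,guard=14)); o=st(); print(t(o))
E
```

```text
True
 t13.89 pos [ 0.5528 -0.1924  0.0518] F [ 0.54 -2.2   1.36] open -0.0002
-13.5
False
 t14.64 pos [ 0.5537 -0.18    0.0518] F [-0.12 -0.96  0.12] open -0.0000
-1.0
```

```bash
python3 - <<'E'
from h import *
u=np.array([.082,.9966,0]); f0=np.array([.554,-.179,.052])
def t(o): return round(float((o['position']-f0)@u)*1000,1)
print(arm.move_linear(f0+.100*u,velocity=.06,guard=8)); o=st(); print(t(o))
arm.hold(.2);o=st();print(t(o))
print(arm.move_linear(f0+.132*u,velocity=.02,guard=6)); o=st(); print(t(o))
arm.hold(.2);o=st();print(t(o))
E
```

```text
False
 t16.48 pos [ 0.5617 -0.0793  0.0517] F [-0.36 -0.38  0.39] open -0.0004
100.0
 t16.68 pos [ 0.562  -0.0794  0.0519] F [-0.13 -0.2   0.47] open -0.0002
100.0
True
 t17.57 pos [ 0.5632 -0.0641  0.0516] F [-0.84 -1.29  0.37] open 0.0000
115.3
 t17.77 pos [ 0.5624 -0.0642  0.0509] F [-0.03  0.22 -0.41] open -0.0002
115.1
```

```bash
python3 - <<'E'
from h import *
u=np.array([.082,.9966,0]); f0=np.array([.554,-.179,.052])
def t(o): return round(float((o['position']-f0)@u)*1000,1)
print(arm.move_linear(f0+.130*u,velocity=.02,guard=8)); o=st(); print(t(o))
snap('wrist','pics/w5.png')
b=f0+.08*u
arm.move_linear(b,velocity=.1); o=st()
arm.move_linear([b[0],b[1],.2],velocity=.2); snap('wrist','pics/w6.png');snap('side','pics/s6.png')
E
```

```text
True
 t18.12 pos [ 0.5621 -0.064   0.0505] F [ 0.84 -1.14  1.66] open 0.0000
115.3
 t18.67 pos [ 0.5603 -0.0997  0.0518] F [-1.01  0.37 -0.36] open 0.0001
```

View pics/w6.png

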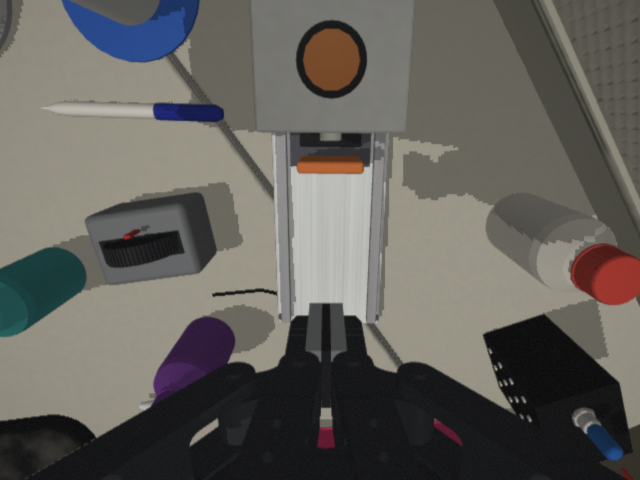

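View pics/w5.png

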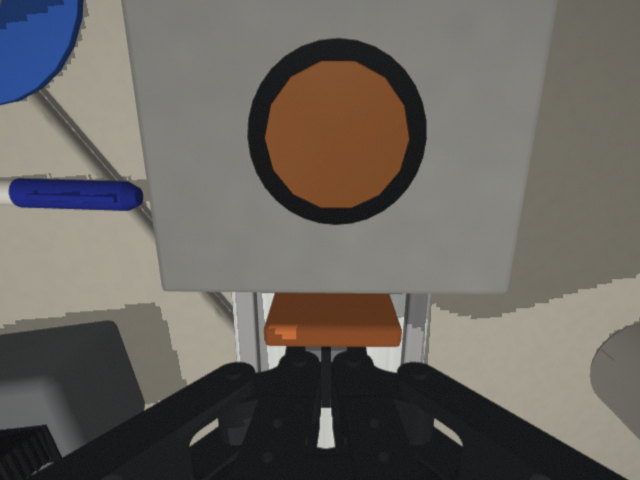

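The carriage stopped twice at the same place, 115.3 on my axis, which is about 129 mm of travel. The tab (330,165) sits just outside the hood. Now the wheel.

```bash
python3 - <<'E'
from h import *
arm.move_ptp([.423,-.0955,.17],ori(-87)); st()
np.save('w7.npy',arm.camera_params('wrist')['cam_to_world']);snap('wrist','pics/w7.png')
E
```

```text
t20.91 pos [ 0.4233 -0.0956  0.1699] F [-0.26  0.67 -0.26] open -0.0001
```

View pics/w7.png

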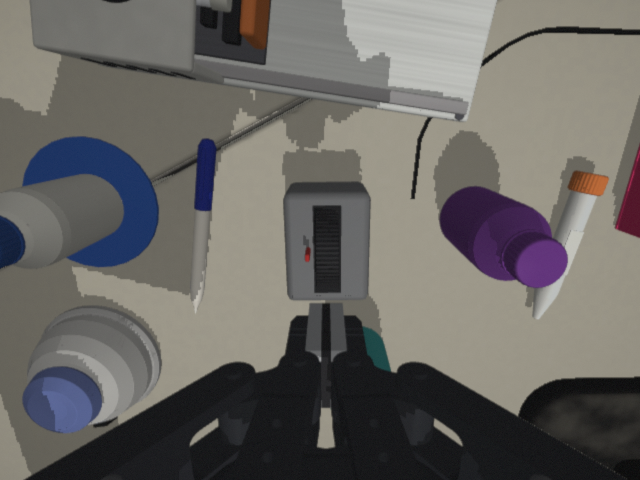

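```bash
python3 - <<'E'
from h import *
np.set_printoptions(precision=4,suppress=True)
P=arm.camera_params('wrist');P['cam_to_world']=np.load('w7.npy')
print(P['cam_to_world'][:3,3])
f=lambda u,v,z:pix2w(P,u,v,z)
im=cv2.imread('pics/w7.png'); crop(im,270,170,390,310,4.5,'pics/w7c.png')
print('box',[f(*p,.05) for p in [(286,190),(368,190),(370,298),(289,298)]], np.mean([f(*p,.05) for p in [(286,190),(368,190),(370,298),(289,298)]],0))
print('slot far L/R',f(314,206,.05),f(340,206,.05),'near',f(314,293,.05),f(341,293,.05))
E
```

```text
[ 0.5035 -0.0905  0.2878]
box [array([ 0.4616, -0.0681,  0.05  ]), array([ 0.4643, -0.119 ,  0.05  ]), array([ 0.3908, -0.1267,  0.05  ]), array([ 0.3879, -0.0716,  0.05  ])] [ 0.4262 -0.0963  0.05  ]
slot far L/R [ 0.4525 -0.0859  0.05  ] [ 0.4533 -0.1022  0.05  ] near [ 0.3925 -0.0884  0.05  ] [ 0.3935 -0.1067  0.05  ]
```

View pics/w7c.png

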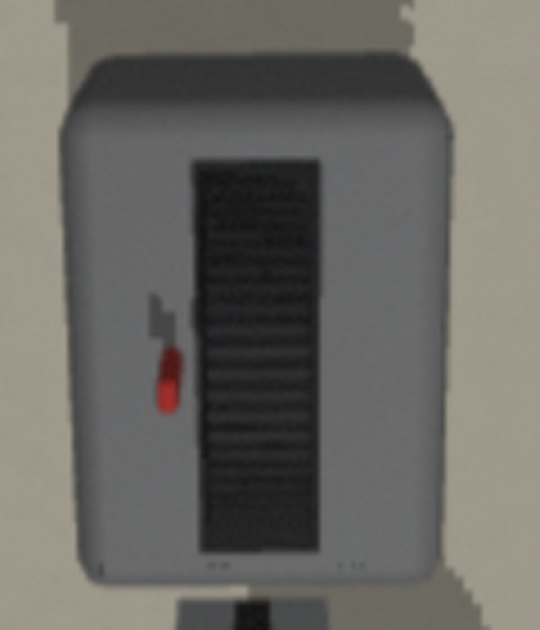

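```bash
cat >> h.py <<'E'
C=np.array([.423,-.0958]); D=np.array([np.cos(np.radians(2.7)),np.sin(np.radians(2.7))])
def W(s,z): p=C+D*s; return [p[0],p[1],z]
E
python3 - <<'E'
from h import *
arm.move_linear(W(.0065,.104),ori(-87.3),velocity=.12)
arm.hold(.1); st()
print(arm.move_linear(W(.0065,.09),velocity=.015,guard=3)); o=st()
z=o['position'][2]
arm.hold(.1); st('held')
for k in range(1,5):
    arm.move_linear(W(.0065,z-.0007*k),velocity=.02); arm.hold(.05)
    F=[arm.get_obs()['contact_force'][2] for _ in range(1)]
    o=st(k)
    if o['contact_force'][2]>4.5: break
E
```

```text
t21.76 pos [ 0.4303 -0.0957  0.1049] F [-0.37  0.44  0.48] open 0.0002
True
 t22.33 pos [ 0.4296 -0.0955  0.097 ] F [-0.76  0.11  5.4 ] open -0.0002
held t22.43 pos [ 0.4296 -0.0955  0.0969] F [-0.74  0.44  5.58] open 0.0002
1 t22.73 pos [ 0.4296 -0.0955  0.0969] F [-2.23  0.42  7.41] open 0.0001
```

```bash
python3 - <<'E'
from h import *
arm.move_linear(W(-.0065,.0962),velocity=.03); st()
arm.move_linear(W(-.0065,.104),velocity=.06)
arm.move_linear(W(-.01,.15),velocity=.2);st()
im=snap('wrist','pics/w8.png'); crop(im,250,150,410,330,3.3,'pics/w8c.png')
E
```

```text
t23.32 pos [ 0.4171 -0.0963  0.0969] F [1.12 0.05 5.95] open 0.0002
 t23.98 pos [ 0.4134 -0.0964  0.1504] F [-0.42 -0.02 -0.87] open 0.0001
```

View pics/w8c.png

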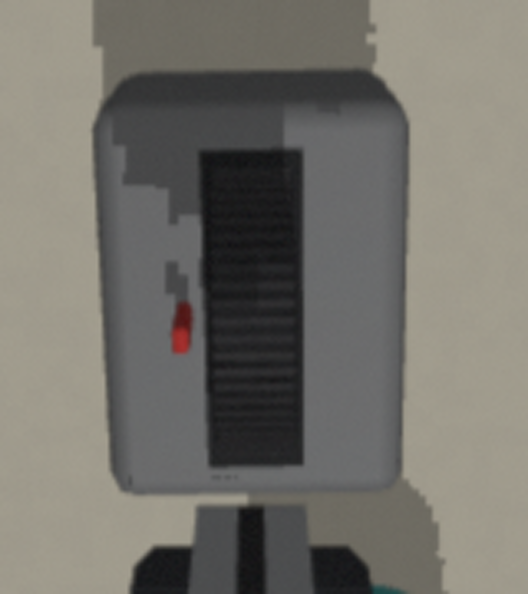

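```bash
cat >> h.py <<'E'
def stroke(a=.0065,b=-.0065):
    arm.move_linear(W(a,.100),velocity=.12)
    arm.move_linear(W(a,.0961),velocity=.03)
    o=arm.get_obs(); F1=o['contact_force'][2]
    arm.move_linear(W(b,.0961),velocity=.03)
    o=arm.get_obs(); print('stroke Fz %.1f -> %.1f'%(F1,o['contact_force'][2]),'t%.2f'%o['time_s'],o['position'].round(4))
    arm.move_linear(W(b,.104),velocity=.06)
def look(n):
    arm.move_linear(W(-.012,.14),velocity=.2)
    im=snap('wrist',f'pics/{n}.png'); crop(im,250,150,410,330,3.3,f'pics/{n}c.png')
E
python3 - <<'E'
from h import *
stroke(); look('w9'); stroke(); look('w10')
a=cv2.imread('pics/w9c.png');b=cv2.imread('pics/w10c.png');cv2.imwrite('pics/w910.png',cv2.resize(np.hstack([a,b]),(800,450)))
E
```

```text
stroke Fz 4.6 -> 7.0 t25.49 [ 0.417  -0.0964  0.0969]
stroke Fz 5.2 -> 7.3 t27.54 [ 0.417  -0.0964  0.0969]
```

View pics/w910.png

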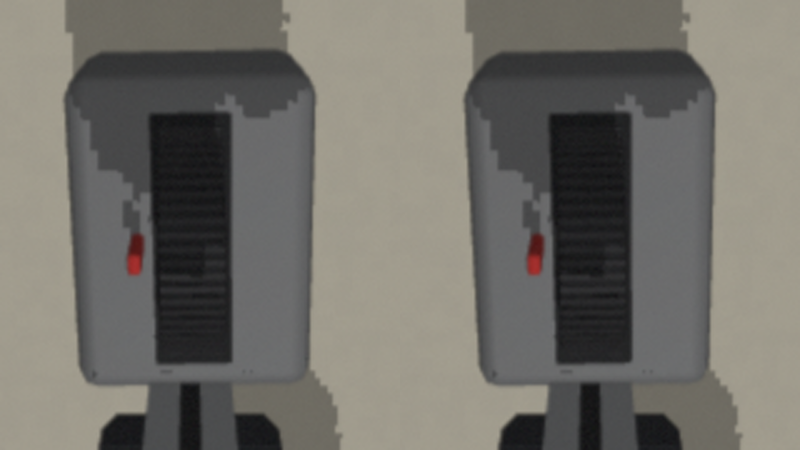

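```bash
python3 - <<'E'
from h import *
stroke(); look('w11'); stroke(); look('w12')
a=cv2.imread('pics/w11c.png');b=cv2.imread('pics/w12c.png');cv2.imwrite('pics/w1112.png',cv2.resize(np.hstack([a,b]),(800,450)))
E
```

```text
stroke Fz 4.7 -> 6.2 t29.59 [ 0.4169 -0.0964  0.0969]
stroke Fz 4.6 -> 6.1 t31.64 [ 0.4169 -0.0964  0.0969]
```

View pics/w1112.png

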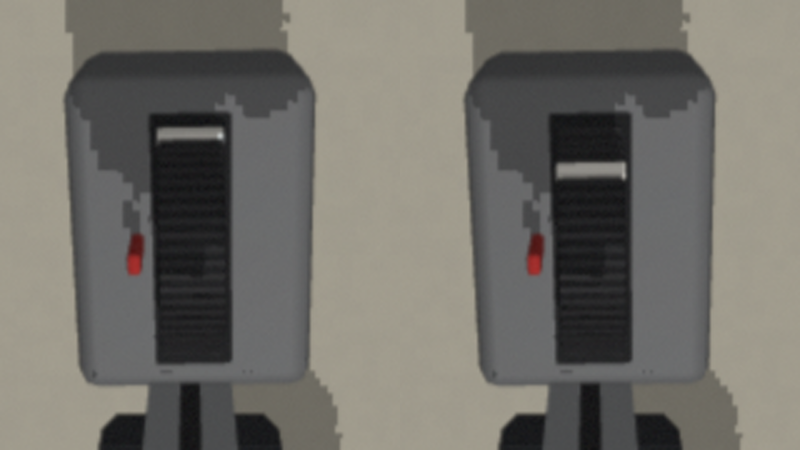

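```bash
python3 - <<'E'
from h import *
P=arm.camera_params('wrist')
for k in range(0,5):
    a=np.radians(24*k); r=.027
    p=C+D*r*np.sin(a); print('click',3+k,w2pix(P,[p[0],p[1],.045+r*np.cos(a)]))
E
```

```text
click 3 [327.34538552 260.3689978 ]
click 4 [327.3327782  238.62020101]
click 5 [327.28504727 218.21332213]
click 6 [327.2147287  203.74141856]
click 7 [327.13869783 197.64774974]
```

The line is at rows 203 and then 218, so it went from click 6 to click 5. Two more single-click strokes are needed.

```bash
python3 - <<'E'
from h import *
stroke(); look('w13'); stroke(); look('w14')
a=cv2.imread('pics/w13c.png');b=cv2.imread('pics/w14c.png');cv2.imwrite('pics/w1314.png',cv2.resize(np.hstack([a,b]),(800,450)))
E
```

```text
stroke Fz 4.2 -> 7.1 t33.69 [ 0.4169 -0.0964  0.0969]
stroke Fz 5.3 -> 6.5 t35.74 [ 0.4169 -0.0964  0.0969]
```

View pics/w1314.png

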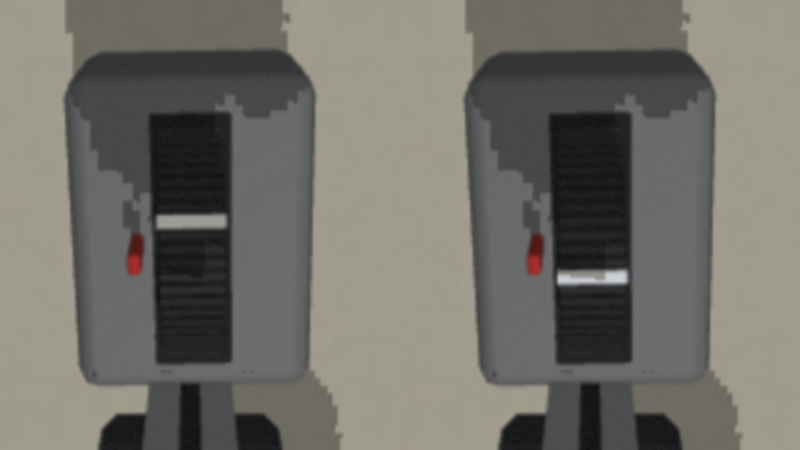

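The line is at row 260.8, against a predicted 260.4 for click 3. I'll retreat and do an overall check.

```bash
python3 - <<'E'
from h import *
arm.move_linear(W(-.012,.27),velocity=.25)
snap('side','pics/s15.png')
arm.move_ptp([.158,.474,.256],list(np.array([-89.8,89.88,-108.18]))); st()
a=snap('top','pics/t15.png')
crop(a,235,170,435,370,3,'pics/t15c.png')
E
```

```text
t39.36 pos [0.1588 0.4736 0.256 ] F [-0.42 -0.76  0.31] open 0.0003
```

View pics/t15c.png

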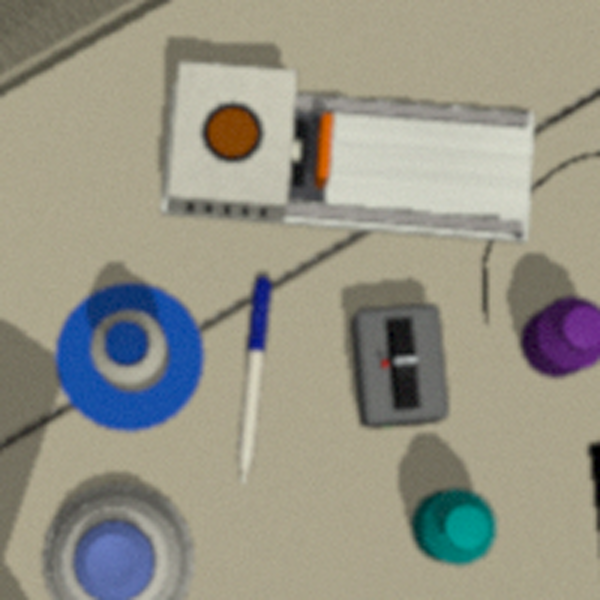

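View pics/t15.png

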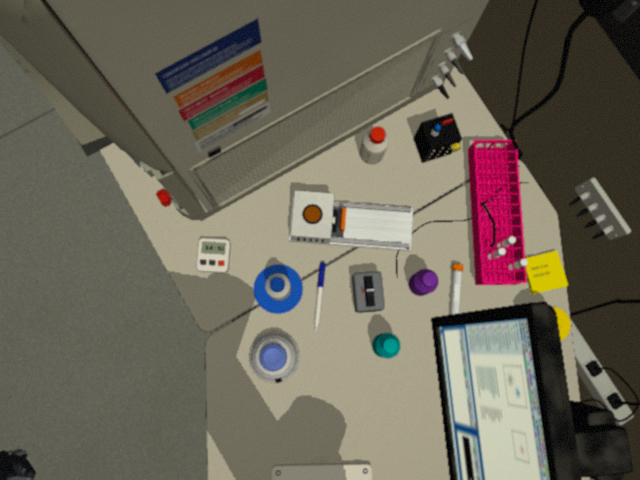

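The bottle is upright on the coaster at (278,286), the carriage is home at (343,220), and the white line is at the red pointer (370,289). The bystanders haven't moved.

```bash
python3 -c "
from h import *
arm.job_done()"
```

```text
the job is handed in; nothing more can be done
```

All three steps are done in the order asked. The arm was back at its start pose at about 39 s of the 72 s limit, touching nothing, and I then handed the job in.

- **Bottle:** The blue-capped bottle stands upright on the coaster, placed about 1 mm from its measured centre. The last top picture shows it well inside the rim.
- **Carriage:** I pushed it by the orange tab with force guards until it stopped after about 129 mm. A second light push stopped at the same place. The stop is hidden, so "home" rests on that repeated contact and on the travel being within 125–139 mm.
- **Wheel:** I rolled it down from click 10 (worked back from the stroke count), one click per stroke over seven strokes, pressing with about 4–7 N. In the wrist picture the white line is at row 260.8, against 260.4 predicted for click 3. The final top picture shows it level with the red pointer.

Comparing the first and last top pictures by eye, the other things on the bench had not moved. No check failed or disagreed.

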